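# Lay the dressing stone down and butt it against its stop

## Task

The dressing stone has been left standing on end on its plywood board. Push it over with the fingers, toward the dark stop, so that it lies on its broad face on the board, then push it along the board until its end sits flat against the stop. Only push it, never lift or carry it, leave the other things on the bench where they are, and finish clear of it.

Things in the scene. Friction and masses are not known exactly. Their poses are not given: they have to be found in the camera images.
- stone_centre (a point): Centre of the dressing stone, a plain beige block 62 x 100 x 45 mm, 0.4 to 0.7 kg, standing loose on its 62 x 45 mm end on the plywood board. Site axes: x along the 62 mm width, y along the 100 mm length (upright at first), z along the 45 mm thickness, at first pointing along the board's +x within 0.15 rad. Lying flat on the board, the centre is 34.5 mm above the bench.
- dressing_stone: The same stone, same axes; this origin is the middle of the broad face that looks away from the stop at first, 22.5 mm from the centre. Pushed there, high up, it tips over its lower edge instead of sliding, and topples by itself once leaning about 25 degrees; it may slip a centimetre or so in landing. Sliding it takes 3 to 10 N, up to 15 N at the first jolt. Tipped over, its end is 10 to 45 mm short of the stop.
- stone_board: Plywood stone board fixed to the bench, 230 mm long (x), 110 mm wide (y), 12 mm thick, a dark wooden cross stop on its far (+x) end. Origin at the centre of its underside, on the bench; +x points along the board to the stop, z up. The stone starts near the -x end, within 8 mm of the middle line. Two lone screw heads mark its -x end.
- stop_face (a point): Middle of the stop's face that the stone has to meet: at x = +93 mm on the board's middle line, 19 mm above the bench (same axes as the board). The stop is as wide as the board and stands 14 mm above it.
- test_block: Small steel block 30 x 45 x 20 mm lying on the bench beside the board, on its +y side; origin at the centre of its underside. To be left alone.
- key_blank: Flat brass key blank 24 x 69 x 8 mm lying beside the board, on its -y side; origin at the centre of its underside. To be left alone.
- turned_bush: Turned brass flanged bush, 38 mm across, 34 mm high, standing right of the vice; origin at the centre of its underside. To be left alone.
- work_block: Bright steel block 40 x 50 x 30 mm right of the vice; origin at the centre of its underside. To be left alone.
- parts_tin: Round open tin with nuts in it, 80 mm across, 33 mm high, behind the board and to its right; origin at the centre of its underside. To be left alone.
- tape_measure: Yellow and black tape measure 62 x 73 x 31 mm, behind the vice; origin at the centre of its underside. To be left alone.
Not all that is in view belongs to the job. Leave any purple, turquoise or yellow look-alike of the dressing_stone alone.

How it is judged:
On the way:
1. the stone has been tipped over and lies on a broad face on the board (angle between the z axis of stone_centre and the z axis of stone_board, either way round below 0.09 rad and z of stone_centre in the frame of stone_board between 0.03 and 0.039 m), for 0.2 s.
At the end, for the whole second after the job is handed in: The stone lies at rest with a broad face flat on the board (within 5 degrees), wholly between the board's long edges (overhang up to 2 mm), lengthwise along the board within 5 degrees, its end face within 4.5 mm of the stop (all of step 1 and x of stone_centre in the frame of stone_board between 0.0385 and 0.046 m and y of stone_centre in the frame of stone_board between -0.026 and 0.026 m and angle between the y axis of stone_centre and the x axis of stone_board, either way round below 0.09 rad and linear speed of dressing_stone below 0.01 m/s); the robot touches nothing.
It fails at once if the stone is lifted or carried: raised clear of the board while standing, tipping or lying (z of stone_centre in the frame of stone_board above 0.073 m or (angle between the z axis of stone_centre and the z axis of stone_board, either way round below 0.1 rad and z of stone_centre in the frame of stone_board above 0.044 m) or (angle between stone_centre's own y axis and vertical below 0.1 rad and z of stone_centre in the frame of stone_board above 0.07 m)).
It fails at once if one of the other loose things is disturbed (moved more than 15 mm): steel test block, key blank, turned bush, steel work block, parts tin, tape measure (distance of any of test_block, key_blank, turned_bush, work_block, parts_tin, tape_measure from where it was at the start of the episode above 0.015 m).
It also fails if it takes over 48 s, if anything falls off the work surface, if the arm or the gripper's body presses on something with over 40 N, if the wrist force passes 120 N, or if a joint passes its speed limit or range.

## Robot

A 6-joint arm with a two-finger parallel gripper is mounted at the origin on a cart in front of the work surface, level with it; the furniture and walls round the work are solid. World frame = base frame: x ahead of the robot, y to its left, z up, the work surface at z = 0. Lengths are in m, angles in rad, forces in N, time in s.
With the tool pointing down it reaches from about 0.425 to 0.95 m from the base axis. Payload 3.5 kg.
Tool frame: the origin (TCP) lies at the very end of the fingers, on their centre line; the grasp point (between the pads) lies 19 mm behind it (grip_point_offset is the distance from the TCP to the grasp point, in m); z points along the fingers, y is the line along which they close (so a half turn about z gives the same grasp; the last joint's range is limited). The gripper opens to 85 mm and grips with 20 to 120 N. Pads are 22 mm wide; open, the fingers measure 114 mm over their backs; the gripper's body (76 mm by 85 mm) begins 54 mm behind the grasp point. The pads swing forward as they close: fully open they stand 13 mm farther back than shut.
Start: joints at [-1.41, 0.286, 1.577, -0, 1.279, -0.15], TCP at [0.206, -0.643, 0.231] pointing down, gripper open.
Joint ranges: [-2.77, 2.77], [-0.9, 2.22], [0.21, 2.48], [-1.53, 4.67], [0.24, 2.81], [-2.84, 2.84]. Speed limits (rad/s): [2.79, 2.79, 3.14, 3.14, 3.14, 3.14].

## Interface

Orientations are given as a unit quaternion [x, y, z, w].
In Python, from cell import get_obs, grab_frame, get_calibration, close_job, grip_point_offset gives the robot as it stands. The module is installed in compiled form; this text tells all that it offers.
- The arm moves only by the tool jog_arm, never from a script. Its argument "motion" is a list of rows, each a list of 5 numbers: the shift along the world's x, y, z each as a share of 0.2 m, from -1 to 1, then the turn about the world's z as a share of 360 degrees, from -1 to 1, then the opening, from -1 (shut) to 1 (fully open). A call has 1 to 8 rows; each row is the pose to reach, as a shift and turn from the pose commanded when the call began, turning the shorter way round; what a row does not reach only later rows make up. A row lasts 1/8 s, in which the tool goes at most 62.5 mm and 10.7 degrees, less where a joint would pass 70% of its speed; a pose out of reach is approached as far as the arm can. A call with a number of a shift or a turn outside -1 to 1 is refused whole. A call with a gripper value outside its range is refused whole. The fingers move at their own pace and stop on an object; the grip force is fixed at half the most. Time passes only in rows, so rows that repeat a pose let the fingers close. It gives the time, the measured TCP pose, the force, the opening and the grip force at its end, in the units of the state.
- get_obs(): the state, without advancing time (a new reading comes with each control period).
- grab_frame(name): name is "scene" or "top" or "wrist"; returns the picture (384x512x3 uint8, red, green, blue); there is no depth.
- get_calibration(name): a dict with "intrinsics" (3x3 intrinsics, pixels), "k1" (the pictures are not rectified: a ray, as slopes to the right and down, at radius r is drawn at 1 + k1 r^2 times it, then the intrinsics apply), "R" (3x3) and "t" (3): a world point X has camera coordinates R X + t. Camera axes: x right, y down, z forward; pixel columns grow to the right and rows downward; lengths in m; the calibration is good to about 2 mm. A picture is of the moment at which its call begins: read the wrist's pose just before it. get_calibration takes no time and is no camera call; for the wrist camera it gives the pose at the moment of the call.
- close_job(): hands the job in; it is judged then, once.
The state is a dict: "time_s": time; "qpos": joint angles; "qd": joint speeds; "effort": joint torques, N m; "position": TCP position; "tcp_rot": TCP orientation; "wrist_force": force on the tool from outside, world axes, zero at the start; "ft_torque": the same for the moment, N m; "finger_gap": finger opening in m; "gripper_force": force on a finger pad.
Only numpy, scipy, OpenCV 4.12 (cv2) and the standard library are available. Lean on these libraries where they do the work, as an engineer would, in place of code of your own. Each camera call takes 0.05 s, during which the arm holds its last target. There are 200 camera calls.

## Working session

There is one attempt and no reset: what is moved stays moved. The work goes in short steps, Python scripts to look and compute and a tool call to move; the robot and the scene stay as the last step left them, time stands still between calls to the robot, and variables do not carry over. Pictures are saved under pics/ and viewed, at most 10 in all, crops included, and the job is handed in when it is done.

Besides the shell and the picture viewer there is one more tool, called as name(argument=value, ...) on one line, values as JSON. jog_arm: Moves the arm, as the interface text tells. Shift numbers are shares of 0.2 m and turn numbers shares of 360 degrees, none past 1 either way. Its arguments: {"type":"object","properties":{"motion":{"type":"array"}},"required":["motion"]}

```bash
mkdir -p pics; python3 - <<'E'
from cell import *
import cv2
for n in ("scene","top"):
    cv2.imwrite(f"pics/{n}0.png",grab_frame(n)[:,:,::-1])
    c=get_calibration(n);print(n,c)
o=get_obs();print(o["time_s"],o["position"],o["tcp_rot"],o["finger_gap"])
E
```

```text
scene {'intrinsics': array([[460.04453683,   0.        , 263.36640816],
       [  0.        , 460.04453683, 193.12283521],
       [  0.        ,   0.        ,   1.        ]]), 'k1': 0.009802439968821347, 'R': array([[ 0.68407823, -0.72920336, -0.01730411],
       [-0.4335626 , -0.38742599, -0.81358747],
       [ 0.58656665,  0.56405989, -0.58118499]]), 't': array([-0.29211816,  0.30768191,  1.36450402])}
top {'intrinsics': array([[395.34738118,   0.        , 249.2105337 ],
       [  0.        , 395.34738118, 185.8906324 ],
       [  0.        ,   0.        ,   1.        ]]), 'k1': -0.036551961753923626, 'R': array([[ 3.14998389e-03, -9.99641130e-01, -2.66024206e-02],
       [-9.89813936e-01,  6.69608154e-04, -1.42365458e-01],
       [ 1.42332181e-01,  2.67798956e-02, -9.89456612e-01]]), 't': array([0.0908263 , 0.54250541, 1.21125499])}
0.1 [ 0.20633434 -0.64207034  0.23005793] [ 9.87951711e-01  1.54758665e-01 -3.12411902e-08 -1.08281984e-03] 0.08585647783022898
```

View pics/scene0.png

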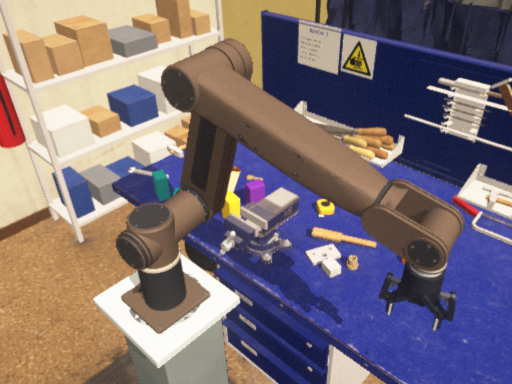

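View pics/top0.png

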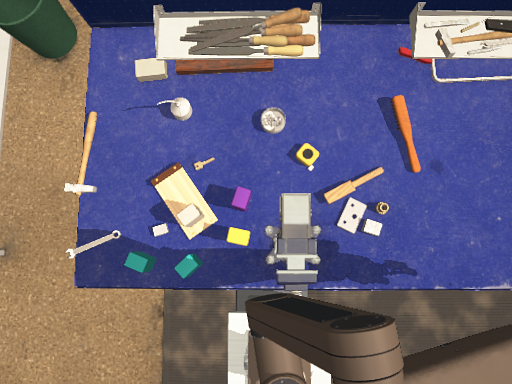

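The top view shows the board around px (185,200), its dark stop at the upper left (167,175) and the beige stone standing near (190,213). The steel block is at (160,230) and the key at (204,163). I'll enlarge that area.

```bash
python3 - <<'E'
import cv2
i=cv2.imread("pics/top0.png")[150:250,140:260]
cv2.imwrite("pics/crop.png",cv2.resize(i,None,fx=6,fy=6,interpolation=cv2.INTER_CUBIC))
E
```

```text
(no output)
```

View pics/crop.png

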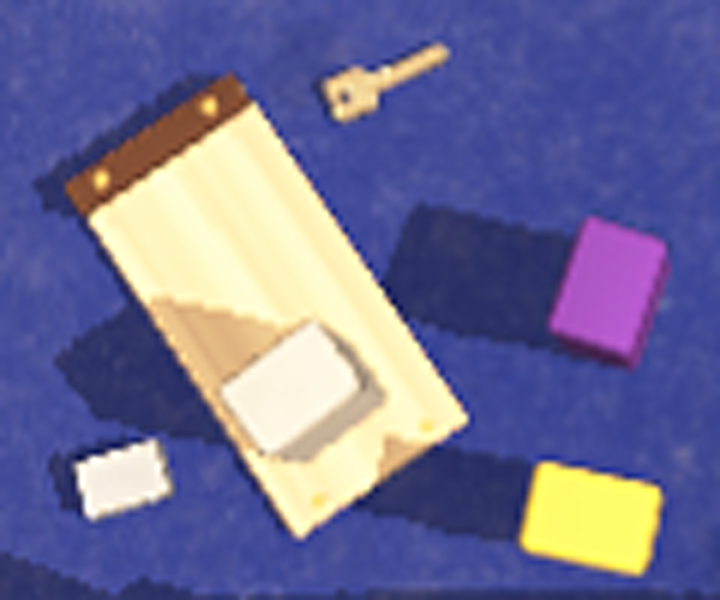

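Crop: stop top corners are (234,73), (258,103), (90,217), (65,185). Board end corners are (470,420), (300,540). Stone top face corners are (316,320), (364,383), (270,458), (221,387).

```bash
cat > h.py <<'E'
import numpy as np,cv2
from cell import *
def rays(uv,c):
    uv=np.asarray(uv,float); K=c["intrinsics"]
    n=cv2.undistortPoints(uv[:,None],K,np.array([c["k1"],0,0,0.]))[:,0]
    d=np.c_[n,np.ones(len(n))]@c["R"]; o=-c["R"].T@c["t"]
    return o,d
def onz(uv,z,c):
    o,d=rays(uv,c); return o+d*((z-o[2])/d[:,2])[:,None]
E
python3 - <<'E'
from h import *
c=get_calibration("top")
f=lambda p:np.array([140,150])+(np.array(p)+.5)/6-.5
stop=onz(f([(234,73),(258,103),(90,217),(65,185)]),.026,c)
end=onz(f([(470,420),(300,540)]),.012,c)
st=onz(f([(316,320),(364,383),(270,458),(221,387)]),.112,c)
blk=onz(f([(160,440),(172,492),(92,520),(75,462)]),.02,c)
print(stop,end,st,blk)
L=lambda a,b:np.linalg.norm(a-b)
print("board w",L(stop[1],stop[2]),L(end[0],end[1]),"len",L((stop[0]+stop[3])/2,(end[0]+end[1])/2))
print("stone",[L(st[i],st[(i+1)%4]) for i in range(4)])
m=(stop[0]+stop[3])/2; e=end.mean(0); x=(m-e)[:2]; x/=np.linalg.norm(x); y=np.array([-x[1],x[0]])
B=(m+e)[:2]/2
print("board",B,"yaw",np.degrees(np.arctan2(x[1],x[0])))
s=st.mean(0)[:2]-B; print("stone in board",s@x,s@y, "world",st.mean(0))
n=(st[0]+st[3]-st[1]-st[2])[:2]; print("stone z yaw",np.degrees(np.arctan2(n[1],n[0])))
print("block in board",[( (b[:2]-B)@x,(b[:2]-B)@y) for b in blk])
E
```

```text
[[0.62381424 0.32170565 0.026     ]
 [0.60724671 0.30815324 0.026     ]
 [0.54507632 0.39751292 0.026     ]
 [0.56252641 0.41180676 0.026     ]] [[0.43736836 0.19227604 0.012     ]
 [0.37339684 0.28212058 0.012     ]] [[0.48095279 0.25900498 0.112     ]
 [0.44972651 0.23443945 0.112     ]
 [0.41267385 0.28022207 0.112     ]
 [0.44760472 0.30553155 0.112     ]] [[0.42584743 0.3570227  0.02      ]
 [0.39831427 0.34971803 0.02      ]
 [0.3833375  0.39214314 0.02      ]
 [0.41399464 0.40239042 0.02      ]]
board w 0.10885912956868543 0.11029231792680541 len 0.22857270518329983
stone [np.float64(0.03973091629748284), np.float64(0.058897777546167644), np.float64(0.04313624304236081), np.float64(0.05724347130971666)]
board [0.49927646 0.30197726] yaw 34.602442966378966
stone in board -0.06069378681081517 0.0027808745693960564 world [0.44773947 0.26979951 0.112     ]
stone z yaw 37.01215453918458
block in board [(np.float64(-0.029181186223166927), np.float64(0.08700736148459585)), (np.float64(-0.05599223719730784), np.float64(0.09663029835219948)), (np.float64(-0.04422747012372634), np.float64(0.14005591284641244)), (np.float64(-0.013173991855043093), np.float64(0.13108103911745467))]
```

jog_arm(motion=[[1, 1, 0.35, 0.047, -0.5], [1, 1, 0.35, 0.047, -0.5], [1, 1, 0.35, 0.047, -0.5], [1, 1, 0.35, 0.047, -0.5], [1, 1, 0.35, 0.047, -0.5], [1, 1, 0.35, 0.047, -0.5]])

```text
time_s: 0.85
position: [0.4084, -0.4408, 0.3023]
tcp_rot: [0.954, 0.301, 0.0, 0.001]
wrist_force: [-0.5, -0.2, -0.4]
finger_gap: 0.0218
gripper_force: 0.0
```

jog_arm(motion=[[0.47, 1, 0, 0, -0.5], [0.47, 1, 0, 0, -0.5], [0.47, 1, 0, 0, -0.5], [0.47, 1, 0, 0, -0.5], [0.47, 1, 0, 0, -0.5]])

```text
time_s: 1.48
position: [0.5005, -0.2415, 0.3005]
tcp_rot: [0.954, 0.3, -0.001, -0.0]
wrist_force: [-0.3, -0.2, -0.2]
finger_gap: 0.0209
gripper_force: 0.0
```

jog_arm(motion=[[0, 1, 0, 0, -0.5], [0, 1, 0, 0, -0.5], [0, 1, 0, 0, -0.5], [0, 1, 0, 0, -0.5], [0, 1, 0, 0, -0.5]])

```text
time_s: 2.1
position: [0.5004, -0.0436, 0.301]
tcp_rot: [0.954, 0.298, -0.0, 0.0]
wrist_force: [-0.2, -0.6, 0.2]
finger_gap: 0.0213
gripper_force: 0.0
```

jog_arm(motion=[[-0.1, 1, 0, 0, -0.5], [-0.1, 1, 0, 0, -0.5], [-0.1, 1, 0, 0, -0.5], [-0.1, 1, 0, 0, -0.5], [-0.1, 1, 0, 0, -0.5]])

```text
time_s: 2.72
position: [0.4811, 0.1562, 0.301]
tcp_rot: [0.955, 0.298, -0.0, 0.0]
wrist_force: [0.6, -0.1, -0.0]
finger_gap: 0.0214
gripper_force: 0.0
```

jog_arm(motion=[[-0.43, 0.38, 0, 0, -0.5], [-0.43, 0.38, 0, 0, -0.5], [-0.43, 0.38, -0.5, 0, -0.5], [-0.43, 0.38, -0.5, 0, -0.5], [-0.43, 0.38, -0.5, 0, -0.5]])

```text
time_s: 3.35
position: [0.3932, 0.2308, 0.198]
tcp_rot: [0.955, 0.297, -0.004, 0.0]
wrist_force: [0.3, 0.5, 0.4]
finger_gap: 0.0212
gripper_force: 0.0
```

```bash
python3 - <<'E'
from h import *
a=grab_frame("top")[:,:,::-1];b=grab_frame("wrist")[:,:,::-1]
a=cv2.resize(a[140:260,130:250],(384,384),interpolation=cv2.INTER_CUBIC)
cv2.imwrite("pics/p1.png",np.hstack([b,a])[:,:896][:, 96:])
o=get_obs();print(o["position"])
E
```

```text
[0.3959814  0.23218312 0.20255767]
```

View pics/p1.png

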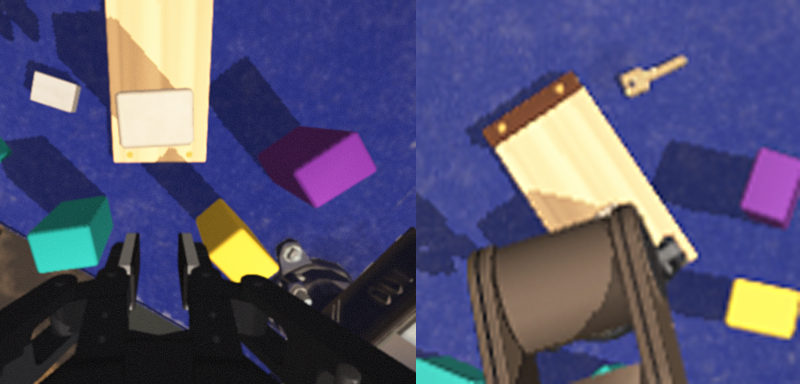

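```bash
python3 - <<'E'
from h import *
c=get_calibration("top")
B=np.array([.4993,.302]);a=np.radians(34.6);x=np.array([np.cos(a),np.sin(a)]);y=np.array([-x[1],x[0]])
f=lambda p:np.array([140,150])+(np.array(p)+.5)/6-.5
for z in(.045,.062,.1):
  P=onz(np.r_[f([(540,462),(521,540)]),[(187,254),(176,266),(200,262)]],z,c)[:,:2]-B
  print(z,np.c_[P@x,P@y].round(3).tolist())
P=np.array([.396,.2322])-B;print(P@x,P@y)
E
```

```text
0.045 [[-0.156, -0.075], [-0.183, -0.044], [-0.151, 0.081], [-0.162, 0.13], [-0.194, 0.061]]
0.062 [[-0.157, -0.076], [-0.184, -0.045], [-0.152, 0.079], [-0.164, 0.126], [-0.195, 0.059]]
0.1 [[-0.16, -0.077], [-0.186, -0.048], [-0.155, 0.072], [-0.166, 0.118], [-0.197, 0.053]]
-0.12466548027431432 0.0012033403402813266
```

jog_arm(motion=[[0, 0, -0.3, 0, -0.5], [0, 0, -0.56, 0, -0.5], [0, 0, -0.56, 0, -0.5], [0.041, 0.028, -0.56, 0, -0.5], [0.082, 0.057, -0.56, 0, -0.5], [0.1, 0.07, -0.56, 0, -0.5]])

```text
time_s: 4.2
position: [0.4169, 0.2484, 0.0917]
tcp_rot: [0.954, 0.299, 0.002, -0.0]
wrist_force: [0.6, 0.6, 0.8]
finger_gap: 0.0216
gripper_force: 0.0
```

jog_arm(motion=[[0.02, 0.014, 0, 0, -0.5], [0.041, 0.028, 0, 0, -0.5], [0.062, 0.043, 0, 0, -0.5], [0.082, 0.057, 0, 0, -0.5], [0.103, 0.071, 0, 0, -0.5], [0.115, 0.08, 0, 0, -0.5]])

```text
time_s: 4.95
position: [0.4379, 0.2636, 0.0894]
tcp_rot: [0.954, 0.298, 0.0, -0.0]
wrist_force: [-0.6, -0.6, 0.7]
finger_gap: 0.0216
gripper_force: 0.5
```

```bash
python3 - <<'E'
from h import *
b=grab_frame("wrist")[:,:,::-1]; c=grab_frame("scene")[:,:,::-1]
c=cv2.resize(c[130:250,150:240],(288,384))
cv2.imwrite("pics/p2.png",np.hstack([b,c]))
o=get_obs();print(o["position"])
E
```

```text
[0.43789241 0.26355736 0.08933462]
```

View pics/p2.png

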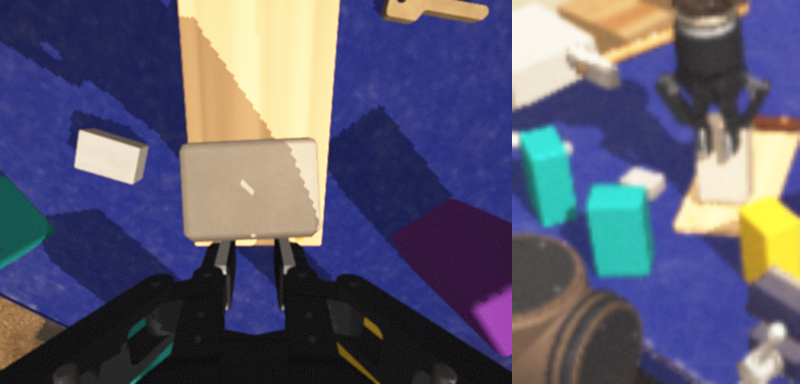

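The fingers are on the stone, which is still upright or leaning slightly; fingertips are at (225,245) and (280,245) in the wrist view. I'll keep pushing.

jog_arm(motion=[[0.02, 0.014, 0, 0, -0.5], [0.041, 0.028, 0, 0, -0.5], [0.062, 0.043, 0, 0, -0.5], [0.082, 0.057, 0, 0, -0.5], [0.103, 0.071, 0, 0, -0.5], [0.12, 0.083, 0, 0, -0.5], [0.12, 0.083, 0, 0, -0.5]])

```text
time_s: 5.92
position: [0.4617, 0.2801, 0.0893]
tcp_rot: [0.954, 0.298, 0.0, 0.0]
wrist_force: [-0.2, -0.4, 0.2]
finger_gap: 0.0214
gripper_force: 0.0
```

jog_arm(motion=[[-0.12, -0.083, 0, 0, -0.5], [-0.24, -0.166, 0, 0, -0.5], [-0.24, -0.166, 0.3, 0, -0.5], [-0.24, -0.166, 0.5, 0, -0.5], [-0.24, -0.166, 0.5, 0, -0.5]])

```text
time_s: 6.55
position: [0.4157, 0.2475, 0.1938]
tcp_rot: [0.954, 0.298, 0.004, -0.0]
wrist_force: [0.7, -0.7, -0.6]
finger_gap: 0.0212
gripper_force: 0.0
```

```bash
python3 - <<'E'
from h import *
c=get_calibration("wrist");np.savez("w.npz",**c)
b=grab_frame("wrist")[:,:,::-1]
cv2.imwrite("pics/p3.png",cv2.resize(b[:300,60:460],(800,600),interpolation=cv2.INTER_CUBIC))
o=get_obs();print(o["position"])
E
```

```text
[0.4142879  0.24703077 0.19109955]
```

View pics/p3.png

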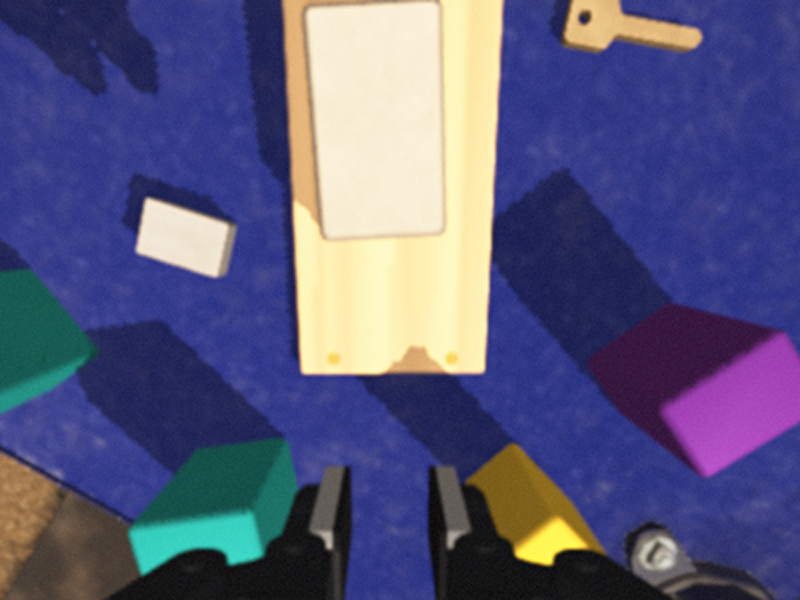

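The stone now lies flat. Its top face corners in the view are (305,8), (438,2), (443,235), (325,240), slightly left of the middle line. The board's near corners are (302,374) and (486,373).

```bash
python3 - <<'E'
from h import *
c=dict(np.load("w.npz")); B=np.array([.4993,.302]);a=np.radians(34.6);x=np.array([np.cos(a),np.sin(a)]);y=np.array([-x[1],x[0]])
g=lambda p:np.array([60,0])+(np.array(p)+.5)/2-.5
b=lambda P:np.c_[(P[:,:2]-B)@x,(P[:,:2]-B)@y]
e=b(onz(g([(302,374),(486,373)]),.012,c)); s=b(onz(g([(305,5),(439,0),(443,235),(325,240)]),.057,c))
print("board corners",e.round(4).tolist(),"\nstone",s.round(4).tolist(),s.mean(0))
d1=s[0]-s[3];d2=s[1]-s[2]
print("yaw",np.degrees([np.arctan2(d[1],d[0]) for d in(d1,d2)]),"w",np.linalg.norm(s[0]-s[1]),np.linalg.norm(s[2]-s[3]),"l",np.linalg.norm(d1))
E
```

```text
board corners [[-0.1115, 0.0544], [-0.1108, -0.0558]] 
stone [[0.0641, 0.039], [0.0661, -0.0188], [-0.0308, -0.0234], [-0.0333, 0.0334]] [0.01652773 0.00755018]
yaw [3.2374702 2.7643959] w 0.05774574835970378 0.05693727220640867 l 0.0974626379326468
```

jog_arm(motion=[[0.105, 0.083, -0.2, 0, -0.5], [0.105, 0.083, -0.45, 0, -0.5], [0.105, 0.083, -0.65, 0, -0.5], [0.105, 0.083, -0.8, 0, -0.5], [0.105, 0.083, -0.8, 0, -0.5]])

```text
time_s: 7.22
position: [0.4306, 0.2619, 0.025]
tcp_rot: [0.954, 0.298, -0.005, 0.0]
wrist_force: [0.0, 0.0, -0.2]
finger_gap: 0.0214
gripper_force: 0.0
```

jog_arm(motion=[[0.041, 0.028, 0, 0, -0.5], [0.082, 0.057, 0, 0, -0.5], [0.103, 0.071, 0, 0, -0.5], [0.123, 0.085, 0, 0, -0.5], [0.144, 0.099, 0, 0, -0.5], [0.164, 0.114, 0, 0, -0.5], [0.172, 0.119, 0, 0, -0.5], [0.18, 0.125, 0, 0, -0.5]])

```text
time_s: 8.22
position: [0.4691, 0.2879, 0.029]
tcp_rot: [0.954, 0.299, -0.002, 0.0]
wrist_force: [-4.5, -1.8, 3.1]
finger_gap: 0.0216
gripper_force: 2.4
```

jog_arm(motion=[[0.012, 0.008, 0, 0, -0.5], [0.021, 0.014, 0, 0, -0.5], [0.029, 0.02, 0, 0, -0.5], [0.037, 0.026, 0, 0, -0.5], [0.037, 0.026, 0, 0, -0.5]])

```text
time_s: 8.85
position: [0.4782, 0.2937, 0.0291]
tcp_rot: [0.954, 0.298, 0.0, -0.0]
wrist_force: [-1.7, -1.2, -1.0]
finger_gap: 0.0213
gripper_force: 0.7
```

jog_arm(motion=[[0.008, 0.006, 0, 0, -0.5], [0.016, 0.011, 0, 0, -0.5], [0.016, 0.011, 0, 0, -0.5]])

```text
time_s: 9.22
position: [0.4814, 0.2959, 0.0293]
tcp_rot: [0.954, 0.298, 0.0, -0.0]
wrist_force: [-1.4, -0.4, -1.0]
finger_gap: 0.0211
gripper_force: 0.7
```

jog_arm(motion=[[0.008, 0.006, 0, 0, -0.5], [0.012, 0.008, 0, 0, -0.5], [0.012, 0.008, 0, 0, -0.5]])

```text
time_s: 9.6
position: [0.4836, 0.2975, 0.0293]
tcp_rot: [0.954, 0.298, 0.0, -0.0]
wrist_force: [-1.7, -1.3, -0.6]
finger_gap: 0.0214
gripper_force: 1.0
```

jog_arm(motion=[[0.008, 0.006, 0, 0, -0.5], [0.012, 0.008, 0, 0, -0.5], [0.012, 0.008, 0, 0, -0.5]])

```text
time_s: 9.98
position: [0.4855, 0.2989, 0.0294]
tcp_rot: [0.954, 0.298, -0.001, 0.0]
wrist_force: [-3.2, -2.6, 1.4]
finger_gap: 0.0215
gripper_force: 2.4
```

```bash
python3 - <<'E'
from h import *
c=get_calibration("wrist");np.savez("w.npz",**c)
b=grab_frame("wrist")[:,:,::-1]
cv2.imwrite("pics/p4.png",cv2.resize(b[:300,60:460],(800,600),interpolation=cv2.INTER_CUBIC))
E
```

```text
(no output)
```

View pics/p4.png

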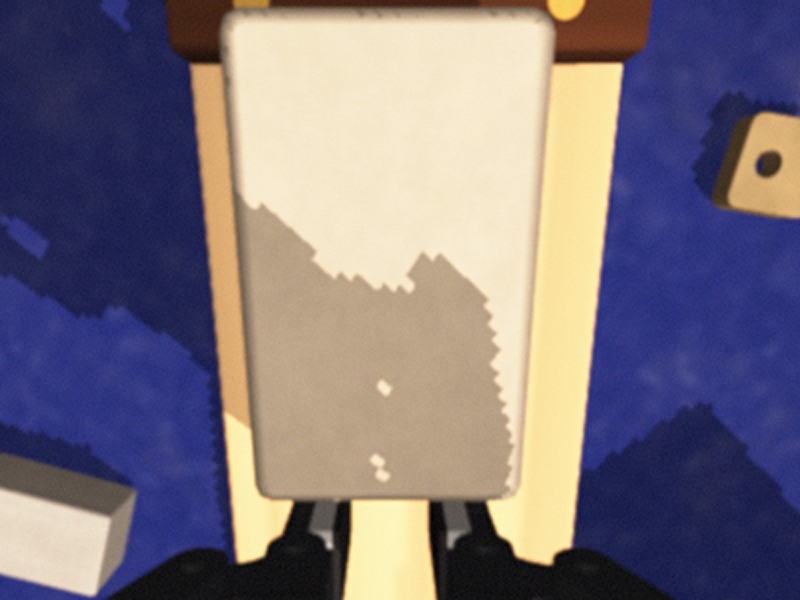

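The stone is square to the board and close to the stop. Its near edge is at row 497 and its far edge at row 12. I'll measure the remaining gap.

```bash
python3 - <<'E'
from h import *
c=dict(np.load("w.npz")); B=np.array([.4993,.302]);a=np.radians(34.6);x=np.array([np.cos(a),np.sin(a)]);y=np.array([-x[1],x[0]])
g=lambda p:np.array([60,0])+(np.array(p)+.5)/2-.5
b=lambda P:np.c_[(P[:,:2]-B)@x,(P[:,:2]-B)@y]
s=b(onz(g([(224,11),(555,11),(518,498),(258,498)]),.057,c));print(s.round(4),s.mean(0))
print("stop top front edge",b(onz(g([(178,45),(645,45)]),.026,c)),"foot",b(onz(g([(192,63),(622,63)]),.012,c)))
E
```

```text
[[ 0.0957  0.0348]
 [ 0.0959 -0.0238]
 [ 0.0001 -0.024 ]
 [-0.      0.0352]] [0.04791363 0.0055344 ]
stop top front edge [[ 0.0985463   0.05372916]
 [ 0.0987295  -0.05282582]] foot [[ 0.09829825  0.05527828]
 [ 0.0985003  -0.05319642]]
```

jog_arm(motion=[[0.008, 0.006, 0, 0, -0.5], [0.012, 0.008, 0, 0, -0.5], [0.012, 0.008, 0, 0, -0.5]])

```text
time_s: 10.4
position: [0.4854, 0.2988, 0.0294]
tcp_rot: [0.954, 0.299, -0.005, 0.001]
wrist_force: [-12.1, -9.5, 11.0]
finger_gap: 0.0216
gripper_force: 7.3
```

The force jumped to 15 N with no travel, so the stone is on the stop. Now a small confirming push, then I'll back off and lift clear.

jog_arm(motion=[[0.006, 0.004, 0, 0, -0.5], [0.006, 0.004, 0, 0, -0.5]])

```text
time_s: 10.65
position: [0.4854, 0.2987, 0.0294]
tcp_rot: [0.954, 0.299, -0.007, 0.002]
wrist_force: [-15.3, -11.1, 14.5]
finger_gap: 0.0213
gripper_force: 9.7
```

jog_arm(motion=[[-0.02, -0.014, 0, 0, -0.5], [-0.06, -0.04, 0, 0, -0.5], [-0.16, -0.11, 0, 0, -0.5], [-0.16, -0.11, 0.3, 0, -0.5], [-0.16, -0.11, 0.6, 0, -0.5], [-0.16, -0.11, 0.9, 0, -0.5], [-0.16, -0.11, 0.9, 0, -0.5]])

```text
time_s: 11.52
position: [0.4616, 0.2811, 0.2171]
tcp_rot: [0.954, 0.298, 0.008, -0.001]
wrist_force: [0.5, 0.2, -0.5]
finger_gap: 0.0215
gripper_force: 0.0
```

```bash
python3 - <<'E'
from h import *
b=grab_frame("wrist")[:,:,::-1]
cv2.imwrite("pics/p5.png",cv2.resize(b[:300,60:460],(800,600),interpolation=cv2.INTER_CUBIC))
np.savez("w.npz",**get_calibration("wrist"))
E
```

```text
(no output)
```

View pics/p5.png

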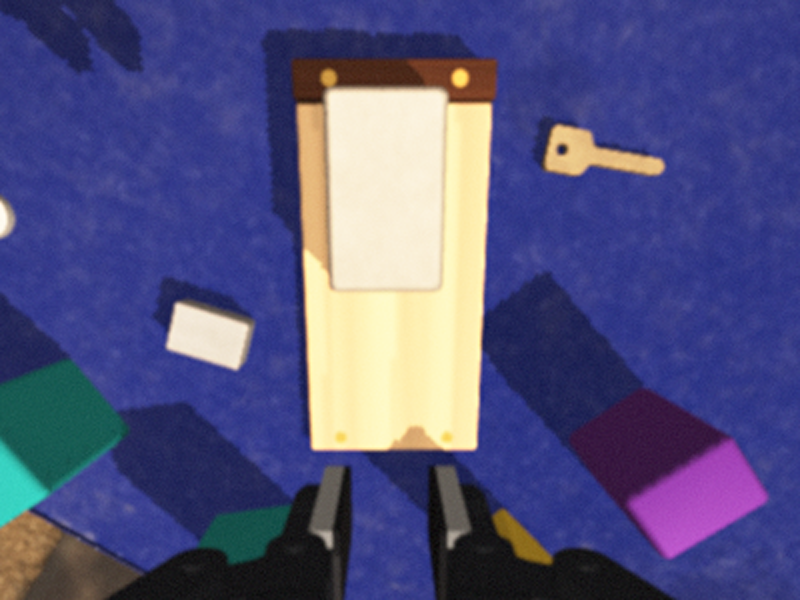

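The stone lies square along the board, its end at row 88 overlapping the stop's front edge at row 101 by parallax. The steel block and key are undisturbed. A quick numeric check first, then I'll hand it in.

```bash
python3 - <<'E'
from h import *
c=dict(np.load("w.npz")); B=np.array([.4993,.302]);a=np.radians(34.6);x=np.array([np.cos(a),np.sin(a)]);y=np.array([-x[1],x[0]])
g=lambda p:np.array([60,0])+(np.array(p)+.5)/2-.5
b=lambda P:np.c_[(P[:,:2]-B)@x,(P[:,:2]-B)@y]
s=b(onz(g([(324,87),(448,87),(442,290),(331,290)]),.057,c));e=b(onz(g([(311,450),(478,450)]),.012,c));t=b(onz(g([(295,101),(496,101)]),.026,c))
print(s.round(4),e.round(4),t.round(4));ok=s.mean(0)[0]-e[:,0].mean()-.115
print("stone centre x rel. board end:",ok)
if .0375<ok<.047: print(close_job())
E
```

```text
[[ 0.0919  0.0358]
 [ 0.0921 -0.0236]
 [-0.004  -0.0236]
 [-0.0041  0.0352]] [[-0.1134  0.0558]
 [-0.1133 -0.0547]] [[ 0.0919  0.0546]
 [ 0.0922 -0.0524]]
stone centre x rel. board end: 0.04227532593957399
the job is handed in; nothing more can be done
None
```

The stone was tipped over and pushed flat against the stop (centre about 42 mm along the board, 6 mm off the middle line, square to it), and I handed the job in at about 11.6 s with the arm clear; no verdict came back.

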